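# Clamp a power module in the repair jig and lock the rod with its cam lever

### The arm

A 6-joint arm with a two-finger parallel gripper is mounted at the origin on the work surface. World frame = base frame: x ahead of the robot, y to its left, z up, the work surface at z = 0. Lengths are in mm, angles in rad, forces in N, time in s.
With the tool pointing down it reaches from about 275 to 750 mm from the base axis. Payload 10.2 kg.
Tool frame: the origin (TCP) lies midway between the tips of the shut fingers; the grasp point (between the pads) lies 19 mm behind it; z points along the fingers, y is the direction in which the jaws open and shut (so a half turn about z gives the same grasp; the last joint's range is limited). The gripper opens to 85 mm and grips with 20 to 120 N. Pads are 22 mm wide; open, the fingers measure 114 mm over their backs; the gripper's body (76 mm by 85 mm) begins 54 mm behind the grasp point. The pads swing forward as they close: fully open they stand 13 mm farther back than shut.
Start: joints at [0.916, 0.313, 1.498, -0, 1.331, -0.223], TCP at [219.729, 476.813, 195.794] pointing down, gripper open.
Joint ranges: [-2.94, 2.94], [-0.97, 2.17], [0.19, 2.56], [-1.23, 4.37], [0.02, 3.11], [-2.88, 2.88]. Speed limits (rad/s): [2.39, 2.39, 3.01, 3.14, 3.14, 3.14].

### API

Orientations are given as a unit quaternion [w, x, y, z].
In Python, from rig import sense, optics, ctrl gives the robot as it stands.
- The arm moves only by the tool play_rows, never from a script. Its argument "plan" is a list of rows, each a list of 7 numbers: the shift along the world's x, y, z in mm, then the turn, a rotation vector about the world's x, y, z in rad, then the opening, from -1 (shut) to 1 (fully open), so that 0 is half open. A call has 1 to 5 rows; each row shifts and turns the pose as measured when the row begins; what a row does not reach is not made up. A row lasts 1/12 s, in which the tool goes at most 41.7 mm and 7.16 degrees, less where a joint would pass 70% of its speed; a pose out of reach is approached as far as the arm can. A call is refused whole if a number of a shift passes 41.7 or a number of a turn 0.125, either way. A call with a gripper value outside its range is refused whole. The fingers move at their own pace and stop on an object; "grip_force" is the grip in N (left out, the last holds). Time passes only in rows, so rows that do not move let the fingers close. It gives the time, the measured TCP pose, the force and the opening at its end, in the units of the state.
- sense(): the state, without advancing time (a new reading comes with each control period).
- optics.capture(name): name is "side" or "top"; returns a dict with "img" (384x512x3 uint8, blue, green, red), "fx", "fy", "cx", "cy" (pixels), "world_to_cam" (4x4, takes a point from world to camera coordinates). Camera axes: x right, y up, looking along -z (the intrinsics and any distortion apply to the point x, -y, -z); pixel columns grow to the right and rows downward; lengths in mm; the calibration is good to about 2 mm. A picture is of the moment at which its call begins. There is no depth.
- ctrl.finish_job(): hands the job in, once; it reports no verdict.
The state is a dict: "time_s": time; "joints": joint angles; "dq": joint speeds; "tau": joint torques, N m; "eef_pos": TCP position; "ee_rot": TCP orientation; "force": force on the tool from outside, world axes, zero at the start; "wrist_torque": the same for the moment, N m; "grip_width": opening from 0.0 (shut) to 1.0 (fully open).
Only numpy, scipy, OpenCV 4.12 (cv2) and the standard library are available. Lean on these libraries where they do the work, as an engineer would, in place of code of your own. Each camera call takes 0.05 s, during which the arm holds its last target. There are 200 camera calls.

### The job

Clamp the green power module in the jig: slide the steel rod in by its black handle until its pad has pushed the module home against the sprung backstop and presses it there with about 8 N (never more than 16 N), then flip the red cam lever over centre until it has snapped shut, so that the rod is locked with the module still under pressure. Work gently, keep within 30 N on the jig, leave the module standing flat in its bed, and do not disturb the other things on the bench.

Things in the scene. Friction and masses are not known exactly. Their poses are not given: they have to be found in the camera images.
- jig: Grey base plate 120 x 400 x 12 mm, fixed to the bench, carrying the whole jig. Origin: on the bench (z = 0) under the rod's line; y axis = direction in which the rod is pushed in, z up. The plate covers y -210 to +190 mm. At y = -60 mm stands an aluminium clamp block (52 x 44 mm, 67 mm high) with the rod running through it; two dark fork ears on it reach 98 mm high.
- bed (a point): Middle of the bed on the jig (12 mm above the bench), fixed to it, at jig y = 95 mm; guide lips 74 mm apart and 10 mm high on either side. Beyond it a blue backstop (70 x 22 mm, top 62 mm high) with a sprung rubber pad (0.5 mm per N, 10 mm travel). Its setting varies and is not measured: with the module just touching the pad, the module's centre is at jig y = 84 to 106 mm.
- rod: Sliding square steel rod, 16 x 16 mm, axis 42 mm above the bench. Origin: centre of the front face of its rubber pad (40 wide x 28 high x 10 mm) that pushes the module; axes as the jig's. Travels from jig y = -5 to +85 mm, cannot turn. Unlocked, it slides with a friction of about 10 N (plus 8 N per m/s) and stays where left, holding up to about 9 N of pressure; locked, it cannot be moved by hand.
- rod_handle (a point): Centre of the rear face (facing jig -y) of the black upright handle plate on the rod's rear end, 72 mm above the bench. The plate is 40 mm wide (jig x), 12 mm thick (jig y) and reaches from 29 to 95 mm above the bench: push it from behind, or pinch it across its thickness from above.
- lever_pivot (a point): Pivot of the red cam lever, in the jig's fixed fork, 84 mm above the bench, on the rod's line at jig y = -60 mm; the pivot axis is parallel to the rod (jig y).
- lever (a joint): Angle of the red cam lever: 0 = open, nearly upright, leaning 0.1 rad to jig -x; grows as it swings to jig +x and down (tilt from upright towards jig +x = angle - 0.1). The cam resists with up to about 0.45 N m near 0.65; dead centre is 1.25, and from about 1.35 the lever snaps by itself to its stop at 1.55 (shut, almost level). Let go before dead centre, it swings back to near upright (0 to 0.2).
- lever_tip (a point): End of the red cam lever, on its centre line, 100 mm from the pivot. The lever is 10 mm thick (in its swing direction); its flat red paddle is 32 mm wide (jig y) from 48 to 100 mm from the pivot.
- module: Green power module with aluminium fins, 64 x 70 x 40 mm plus two blue capacitors on top (total height 56 mm), 0.15 to 0.27 kg, loose on the jig's bed between the lips. Origin: centre of its underside, 12 mm above the bench; its 70 mm length (its y axis) lies along the rod. At first it stands off both the rod's pad and the backstop, maybe a little askew.
- cap_a: Blue capacitor can, 30 mm diameter, 40 mm high, bystander, upright; origin under its centre.
- cap_b: Black capacitor can, 35 mm diameter, 50 mm high, bystander, upright; origin under its centre.
- driver: Yellow screwdriver 170 mm long lying on the bench, bystander; origin under its middle, its x axis along it.
- spool: Orange solder spool, 52 mm diameter, 34 mm high, bystander; origin under its centre.
- breaker_a: White three-pole circuit breaker, 70 x 54 x 69 mm, bystander; origin under its centre.
- breaker_b: White two-pole circuit breaker, 70 x 36 x 69 mm, bystander; origin under its centre.
- flux_jar: Small jar, 44 mm diameter, 60 mm high, bystander; origin under its centre.
Mind the look-alikes: they are no part of the job. Leave any pink or purple look-alike of the module alone.

How it is judged:
By the outcome, as a careful person would: the job done as asked, in the order asked, and still so for the second after the job is handed in, with the robot touching nothing.
It also fails if it takes over 61 s, if anything falls off the work surface, if the arm or the gripper's body presses on something with over 40 N, if the wrist force passes 120 N, or if a joint passes its speed limit or range.

## Working session

There is one attempt and no reset: what is moved stays moved. The work goes in short steps, Python scripts to look and compute and a tool call to move; the robot and the scene stay as the last step left them, time stands still between calls to the robot, and variables do not carry over. Pictures are saved under pics/ and viewed, about 8 in all and at most 12, crops included, and the job is handed in when it is done.

Besides the shell and the picture viewer there is one more tool, called after "Request:" as a command line: name --pt "numbers of a row" for each row, then --argument value for the rest. play_rows: Moves the arm, as the interface text tells. Its arguments: {"type":"object","properties":{"plan":{"type":"array"},"grip_force":{"type":"number"}},"required":["plan"]}

```bash
mkdir -p pics; ls; python3 - <<'E'
from rig import sense, optics
import cv2, numpy as np
np.set_printoptions(precision=3,suppress=True)
print(sense())
for n in ("side","top"):
    c=optics.capture(n); cv2.imwrite(f"pics/{n}0.png",c["img"])
    print(n,{k:v for k,v in c.items() if k!="img"})
E
```

```text
pics
{'time_s': 0.0, 'joints': array([ 0.916,  0.313,  1.498, -0.   ,  1.331, -0.223]), 'dq': array([-0.001,  0.   ,  0.001,  0.001,  0.001, -0.001]), 'tau': array([  0.   , -41.227, -25.975,  -0.   ,   0.004,  -0.   ]), 'eef_pos': array([219.522, 476.555, 195.213]), 'ee_rot': array([-0.   ,  0.214,  0.977, -0.001]), 'force': array([ 0.497, -0.286,  0.2  ]), 'wrist_torque': array([-0.013, -0.086, -0.027]), 'grip_width': 1.0024818614455728}
side {'fx': 370.4079209013092, 'fy': 370.4079209013092, 'cx': 261.5043462280237, 'cy': 193.24566479088872, 'world_to_cam': array([[   0.919,   -0.393,   -0.018, -520.046],
       [   0.307,    0.686,    0.66 , -241.367],
       [  -0.247,   -0.612,    0.751, -996.49 ],
       [   0.   ,    0.   ,    0.   ,    1.   ]])}
top {'fx': 421.2450986666263, 'fy': 421.2450986666263, 'cx': 247.97537241280614, 'cy': 188.52852150143363, 'world_to_cam': array([[   -0.028,    -1.   ,    -0.014,   -10.936],
       [    0.986,    -0.03 ,     0.161,  -581.095],
       [   -0.162,    -0.009,     0.987, -1445.731],
       [    0.   ,     0.   ,     0.   ,     1.   ]])}
```

View pics/side0.png

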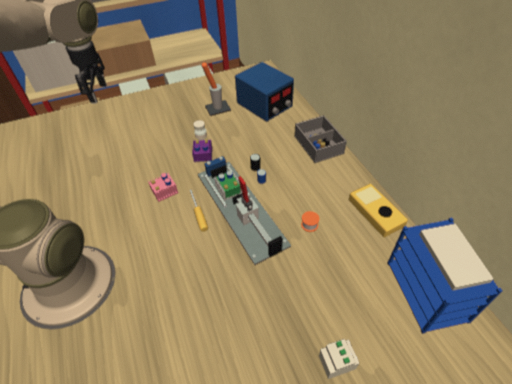

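View pics/top0.png

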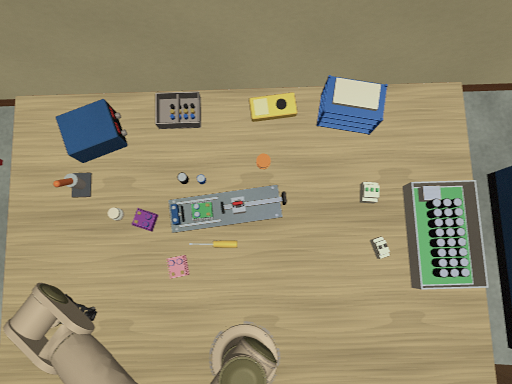

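The top view shows the jig at (170-290, 185-232), with the handle at its right end (284,198), the green module at (203,210) and the red lever at (238,204). The pink module look-alike is at (178,266) and the purple one at (145,219). I'll zoom in on the jig to confirm this.

```bash
cat > h.py <<'E'
import numpy as np, cv2
from rig import sense, optics
np.set_printoptions(precision=2,suppress=True)
def ray(c,u,v):
    M=c["world_to_cam"]; R=M[:3,:3]; o=-R.T@M[:3,3]
    return o, R.T@np.array([(u-c["cx"])/c["fx"],-(v-c["cy"])/c["fy"],-1])
def onz(c,u,v,z):
    o,d=ray(c,u,v); return o+d*(z-o[2])/d[2]
def proj(c,p):
    M=c["world_to_cam"]; q=M[:3,:3]@np.asarray(p,float)+M[:3,3]
    return np.array([c["cx"]+c["fx"]*q[0]/-q[2], c["cy"]-c["fy"]*q[1]/-q[2]])
def two(a,pa,b,pb):
    o1,d1=ray(a,*pa);o2,d2=ray(b,*pb)
    t=np.linalg.lstsq(np.c_[d1,-d2],o2-o1,rcond=None)[0]
    p,q=o1+d1*t[0],o2+d2*t[1]; return (p+q)/2,np.linalg.norm(p-q)
def crop(c,x0,y0,w,h,s): return cv2.resize(c["img"][y0:y0+h,x0:x0+w],None,fx=s,fy=s,interpolation=cv2.INTER_CUBIC)
E
python3 - <<'E'
from h import *
t=optics.capture("top");s=optics.capture("side")
a=crop(t,160,175,140,65,5.5); b=crop(s,190,150,110,115,4)
im=np.zeros((360,770,3),np.uint8); im[:a.shape[0],:a.shape[1]]=a[:360]; cv2.imwrite("pics/c1.png",im)
cv2.imwrite("pics/c2.png",crop(s,190,150,110,115,5))
# base plate grey contour in top
hsv=cv2.cvtColor(t["img"],cv2.COLOR_BGR2HSV)
for nm,lo,hi in (("red",(0,150,60),(6,255,255)),("green",(40,80,40),(85,255,255))):
    for n,c in (("top",t),("side",s)):
        m=cv2.inRange(cv2.cvtColor(c["img"],cv2.COLOR_BGR2HSV),lo,hi)
        k,_,st,ce=cv2.connectedComponentsWithStats(m)
        print(nm,n,[(ce[i],st[i]) for i in range(1,k) if st[i,4]>8])
E
```

```text
red top [(array([111.73, 112.31]), array([109, 107,   6,  11,  26], dtype=int32)), (array([117., 127.]), array([114, 122,   7,  11,  27], dtype=int32)), (array([  0.45, 161.73]), array([  0, 159,   2,   6,  11], dtype=int32)), (array([237.16, 202.77]), array([232, 201,  11,   4,  31], dtype=int32))]
red side [(array([202.59,  13.63]), array([200,   0,   7,  29,  90], dtype=int32)), (array([222.51,  35.01]), array([217,   0,  12,  70, 307], dtype=int32)), (array([16.  , 86.07]), array([  0,  52,  37,  64, 469], dtype=int32)), (array([210.6,  65.8]), array([208,  63,   5,   8,  20], dtype=int32)), (array([286.02,  91.91]), array([283,  88,   7,   9,  44], dtype=int32)), (array([275.02,  98.09]), array([271,  94,   9,   9,  53], dtype=int32)), (array([ 47.4, 105.9]), array([ 43, 101,  10,  11,  63], dtype=int32)), (array([243.51, 188.93]), array([239, 177,  10,  25, 100], dtype=int32))]
green top [(array([438.02, 239.38]), array([ 414,  187,   58,   97, 1994], dtype=int32)), (array([202.61, 209.9 ]), array([191, 202,  22,  17, 228], dtype=int32)), (array([443.  , 207.93]), array([439, 207,   9,   3,  14], dtype=int32))]
green side [(array([229.71, 185.68]), array([217, 173,  23,  24, 263], dtype=int32)), (array([338.91, 343.45]), array([337, 341,   5,   6,  22], dtype=int32)), (array([342.43, 351.61]), array([340, 349,   6,   6,  23], dtype=int32)), (array([346.22, 359.91]), array([344, 358,   6,   5,  23], dtype=int32))]
```

View pics/c1.png

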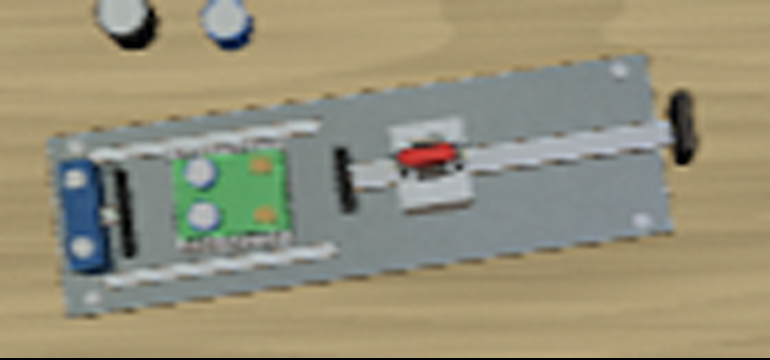

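View pics/c2.png

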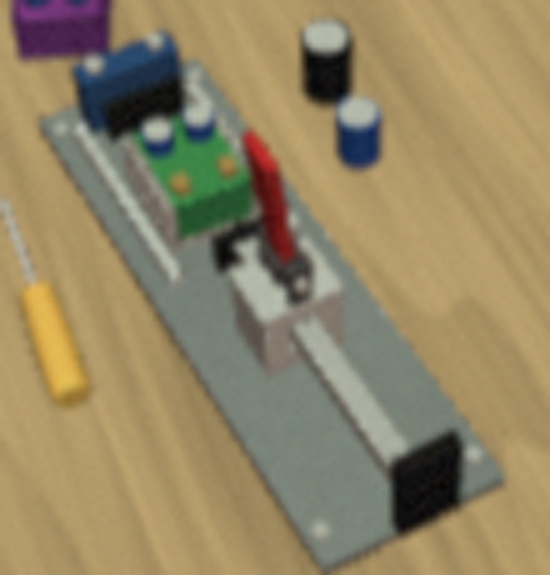

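The crops show the green module on the jig at top-crop (232,195), between the pads. It is the only green one, so the pink and purple modules stay untouched. The handle is at top-crop (683,127) and the lever is upright at (427,155). Next I'll compute the jig frame.

```bash
cat >> h.py <<'E'
def fromcrop(x,y,x0,y0,s): return (x+.5)/s-.5+x0,(y+.5)/s-.5+y0
E
python3 - <<'E'
from h import *
t=optics.capture("top");s=optics.capture("side")
C=lambda x,y:fromcrop(x,y,160,175,5.5)
S=lambda x,y:fromcrop(x,y,190,150,5)
P=[onz(t,*C(*q),12)[:2] for q in ((48,137),(68,316),(648,55),(673,233))]  # front+x, front-x, rear+x, rear-x
print("top corners",np.array(P))
Q=[onz(s,*S(*q),12)[:2] for q in ((195,62),(41,122),(503,480),(325,570))]
print("side corners",np.array(Q))
for nm,P in (("top",P),("side",Q)):
    P=np.array(P); f=(P[0]+P[1])/2; r=(P[2]+P[3])/2
    y=(f-r)/np.linalg.norm(f-r); print(nm,"len",np.linalg.norm(f-r),"w",np.linalg.norm(P[0]-P[1]),np.linalg.norm(P[2]-P[3]),"yaw",np.degrees(np.arctan2(-y[0],y[1])),"org",r+(f-r)*210/400)
print("handle2", two(t,C(683,127),s,S(428,445)))
print("handle top z95",onz(t,*C(683,93),95),onz(t,*C(685,163),95))
print("lever tip", two(t,C(427,153),s,S(255,135)), onz(t,*C(427,153),183))
E
```

```text
top corners [[ 554.83  261.85]
 [ 436.93  248.55]
 [ 597.48 -134.95]
 [ 479.33 -146.56]]
side corners [[ 550.18  251.36]
 [ 436.13  239.33]
 [ 593.94 -141.1 ]
 [ 479.52 -154.14]]
top len 398.2302248510963 w 118.65390058152097 118.71249356833606 yaw 6.130073362357654 org [516.08  67.12]
side len 395.3702219165985 w 114.67611344200378 115.16414436510037 yaw 6.327963714441506 org [513.85  58.69]
handle2 (array([ 539.96, -150.49,   90.61]), np.float64(4.155711389620643))
handle top z95 [ 558.64 -150.58   95.  ] [ 514.79 -149.98   95.  ]
lever tip (array([512.68,   6.36, 188.44]), np.float64(1.8701779423974434)) [514.32   6.4  183.  ]
```

Request:
play_rows --pt "14 -37 2 0 0 -0.1 -1" --pt "14 -37 2 0 0 -0.1 -1" --pt "14 -37 2 0 0 -0.1 -1" --pt "14 -37 2 0 0 -0.1 -1" --pt "14 -37 2 0 0 -0.1 -1" --grip_force 60

```text
time_s: 0.72
eef_pos: [287.9, 289.3, 203.9]
ee_rot: [-0.001, 0.453, 0.891, -0.0]
force: [2.3, -0.5, 0.4]
grip_width: 0.303
```

Request:
play_rows --pt "14 -37 2 0 0 -0.1 -1" --pt "14 -37 2 0 0 -0.1 -1" --pt "14 -37 2 0 0 -0.1 -1" --pt "14 -37 2 0 0 -0.1 -1" --pt "14 -37 2 0 0 -0.1 -1"

```text
time_s: 1.13
eef_pos: [358.1, 95.3, 215.1]
ee_rot: [0.0, 0.668, 0.744, 0.001]
force: [1.7, 0.0, 0.5]
grip_width: -0.001
```

Request:
play_rows --pt "14 -37 0 0 0 0 -1" --pt "14 -37 0 0 0 0 -1" --pt "14 -37 0 0 0 0 -1" --pt "0 0 0 0 0 0 -1"

```text
time_s: 1.47
eef_pos: [402.3, -27.4, 216.2]
ee_rot: [0.002, 0.673, 0.739, 0.001]
force: [-0.9, 1.2, -1.2]
grip_width: 0.004
```

Request:
play_rows --pt "28 -35 0 0 0 0 -1" --pt "28 -35 0 0 0 0 -1" --pt "28 -35 0 0 0 0 -1" --pt "28 -35 0 0 0 0 -1" --pt "28 -35 0 0 0 0 -1"

```text
time_s: 1.88
eef_pos: [529.3, -188.2, 216.8]
ee_rot: [0.002, 0.673, 0.739, 0.002]
force: [0.1, -0.2, 0.7]
grip_width: 0.004
```

Request:
play_rows --pt "0 0 -40 0 0 0.012 -1" --pt "0 0 -40 0 0 0 -1" --pt "0 0 -40 0 0 0 -1" --pt "0 0 -35 0 0 0 -1" --pt "0 0 0 0 0 0 -1"

```text
time_s: 2.3
eef_pos: [535.7, -196.3, 58.8]
ee_rot: [0.009, 0.671, 0.742, 0.003]
force: [-0.5, 0.6, -1.5]
grip_width: -0.0
```

```bash
python3 - <<'E'
from h import *
t=optics.capture("top");s=optics.capture("side")
st=sense();print(st["eef_pos"],st["ee_rot"],st["force"],st["joints"])
im=np.zeros((600,800,3),np.uint8)
a=crop(t,160,170,160,70,5)
b=crop(s,190,150,125,120,2)
im[:350,:800]=a; im[355:595,:250]=b; cv2.imwrite("pics/c3.png",im)
E
```

```text
[ 538.78 -198.02   65.26] [0.01 0.67 0.74 0.  ] [-1.13  0.37  0.44] [-0.56  0.53  1.54  0.    1.04 -0.66]
```

View pics/c3.png

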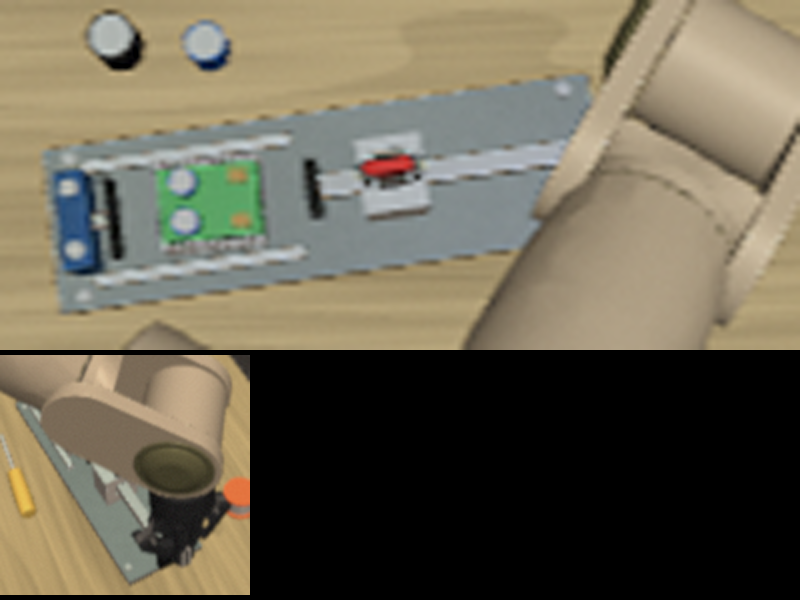

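Request:
play_rows --pt "1 8 -3 0 0 0 -1" --pt "1 8 -2 0 0 0 -1" --pt "0 3 0 0 0 0 -1" --pt "0 2 0 0 0 0 -1" --pt "0 2 0 0 0 0 -1"

```text
time_s: 2.82
eef_pos: [545.5, -174.2, 69.8]
ee_rot: [0.022, 0.67, 0.742, 0.006]
force: [-0.1, -0.4, -0.5]
grip_width: -0.001
```

Request:
play_rows --pt "0 2 0 0 0 0 -1" --pt "0 2 0 0 0 0 -1" --pt "0 2 0 0 0 0 -1" --pt "0 2 0 0 0 0 -1" --pt "0 2 0 0 0 0 -1"

```text
time_s: 3.23
eef_pos: [546.2, -163.3, 71.5]
ee_rot: [0.023, 0.67, 0.742, 0.006]
force: [-0.3, -0.6, -0.5]
grip_width: 0.004
```

Request:
play_rows --pt "0 1 -6 0.02 0.04 0 -1" --pt "0 2 -3 0 0 0 -1" --pt "-1 2 0 0 0 0 -1" --pt "-1 2 0 0 0 0 -1" --pt "0 2 0 0 0 0 -1"

```text
time_s: 3.65
eef_pos: [543.7, -153.2, 62.0]
ee_rot: [0.002, 0.67, 0.742, 0.0]
force: [0.4, -0.7, 0.0]
grip_width: 0.004
```

```bash
python3 - <<'E'
from h import *
s=optics.capture("side"); t=optics.capture("top")
st=sense();print(st["eef_pos"],st["force"])
M=[]
im=np.zeros((600,800,3),np.uint8)
b=crop(s,215,170,100,100,4); im[:400,:400]=b
im[:325,410:800]=crop(t,180,185,60,50,6.5)[:325,:390]
cv2.imwrite("pics/c4.png",im)
print("pred tcp side px",(proj(s,st["eef_pos"])-[215,170])*4)
for p in ((-20,-225,95),(20,-225,95),(-20,-225,29),(20,-225,29)):
    c,sn=np.cos(.107),np.sin(.107); w=np.array([516.1+c*p[0]-sn*p[1],67.1+sn*p[0]+c*p[1],p[2]])
    print("handle corner",w,(proj(s,w)-[215,170])*4)
E
```

```text
[ 543.85 -153.14   62.16] [0.39 0.39 0.15]
pred tcp side px [244.32 300.38]
handle corner [ 520.24 -158.75   95.  ] [215.28 291.37]
handle corner [ 560.01 -154.48   95.  ] [268.23 265.69]
handle corner [ 520.24 -158.75   29.  ] [215.59 345.7 ]
handle corner [ 560.01 -154.48   29.  ] [265.96 320.61]
```

View pics/c4.png

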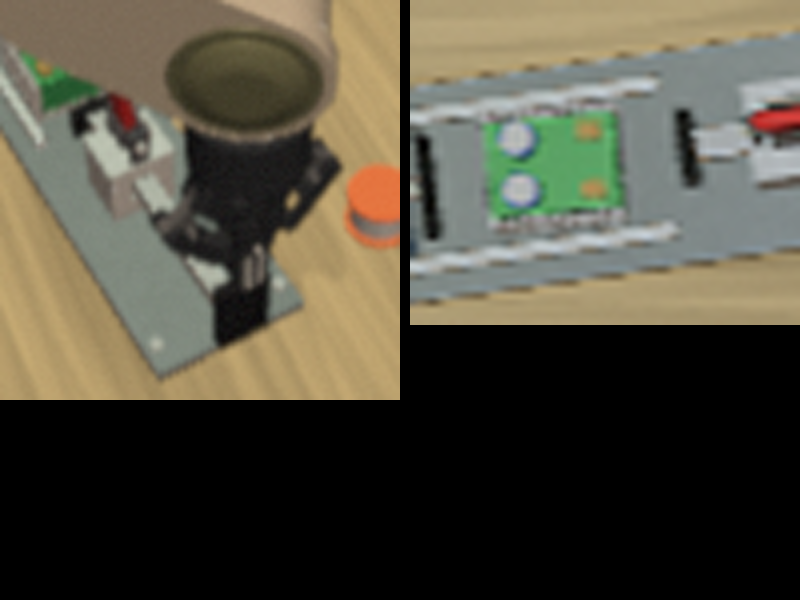

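The side crop shows the grey finger pads at (255,270), just in front of the upper part of the black handle's rear face at (242,315). They have not touched yet. I'll keep creeping forward.

Request:
play_rows --pt "0 2 0 0 0 0 -1" --pt "0 2 0 0 0 0 -1" --pt "0 2 0 0 0 0 -1"

```text
time_s: 4.0
eef_pos: [543.9, -147.0, 62.7]
ee_rot: [0.002, 0.67, 0.742, 0.0]
force: [-0.3, 0.1, -0.5]
grip_width: 0.0
```

Request:
play_rows --pt "0 2 0 0 0 0 -1" --pt "-1 2 0 0 0 0 -1" --pt "0 2 0 0 0 0 -1"

```text
time_s: 4.25
eef_pos: [542.9, -140.3, 62.8]
ee_rot: [0.003, 0.67, 0.742, 0.0]
force: [0.1, -0.0, -0.5]
grip_width: 0.001
```

```bash
python3 - <<'E'
from h import *
s=optics.capture("side"); t=optics.capture("top")
st=sense();print(st["eef_pos"],st["force"])
im=np.zeros((600,800,3),np.uint8)
im[:480,:480]=crop(s,235,205,60,60,8)
im[:240,490:790]=crop(t,200,185,50,40,6)[:240,:300]
cv2.imwrite("pics/c5.png",im)
print("pred tcp",(proj(s,st["eef_pos"])-[235,205])*8, proj(t,st["eef_pos"]))
E
```

```text
[ 542.98 -140.19   62.86] [-0.64 -0.72 -0.11]
pred tcp [310.25 290.84] [280.34 197.44]
```

View pics/c5.png

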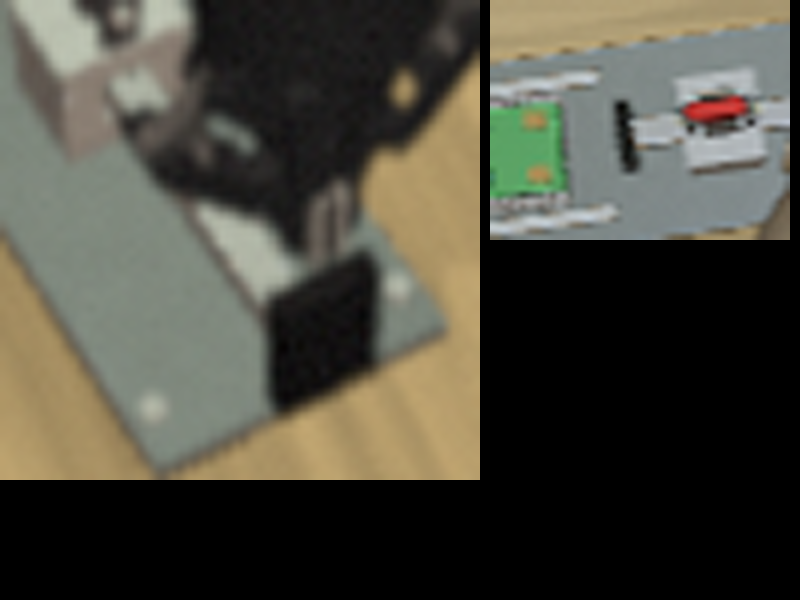

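```bash
python3 - <<'E'
from h import *
s=optics.capture("side")
S=lambda x,y:(x/8+235,y/8+205)
for q,z in (((272,405),29),((375,372),29),((268,300),95),((375,258),95),((160,475),12),((445,330),12),((160,475),0),((445,330),0),((325,262),62),((325,262),95),((70,160),12)):
    print(q,z,onz(s,*S(*q),z))
E
```

```text
(272, 405) 29 [ 521.52 -156.56   29.  ]
(375, 372) 29 [ 559.14 -158.82   29.  ]
(268, 300) 95 [ 519.92 -157.45   95.  ]
(375, 258) 95 [ 558.47 -156.64   95.  ]
(160, 475) 12 [ 479.6 -156.8   12. ]
(445, 330) 12 [ 594.08 -143.54   12.  ]
(160, 475) 0 [ 481.95 -150.15    0.  ]
(445, 330) 0 [ 597.99 -136.7     0.  ]
(325, 262) 62 [ 552.64 -131.05   62.  ]
(325, 262) 95 [ 542.9  -151.47   95.  ]
(70, 160) 12 [499.97 -20.48  12.  ]
```

Request:
play_rows --pt "0 0 20 0 0 0 -1" --pt "0 0 25 0 0 0 -1" --pt "0 0 25 0 0 0 -1" --pt "0 -30 0 0 0 0 -1" --pt "0 -30 0 0 0 0 -1"

```text
time_s: 4.82
eef_pos: [542.3, -197.3, 135.5]
ee_rot: [0.001, 0.668, 0.744, 0.0]
force: [-0.8, 0.5, -0.0]
grip_width: -0.001
```

Request:
play_rows --pt "0 -30 0 0 0 0 -1" --pt "0 0 0 0 0 0 -1" --pt "0 0 0 0 0 0 -1" --pt "0 0 0 0 0 0 -1"

```text
time_s: 5.15
eef_pos: [542.1, -233.7, 136.4]
ee_rot: [0.003, 0.67, 0.743, -0.0]
force: [-1.0, 0.3, 0.8]
grip_width: -0.002
```

```bash
python3 - <<'E'
from h import *
s=optics.capture("side")
st=sense();print(st["eef_pos"],st["ee_rot"],st["force"])
p=proj(s,st["eef_pos"]); print(p)
im=crop(s,235,190,75,75,8); cv2.imwrite("pics/c6.png",im)
print((p-[235,190]+.5)*8)
E
```

```text
[ 542.12 -233.21  136.4 ] [ 0.    0.67  0.74 -0.  ] [-0.53  1.11  0.19]
[289.77 253.98]
[442.14 515.83]
```

View pics/c6.png

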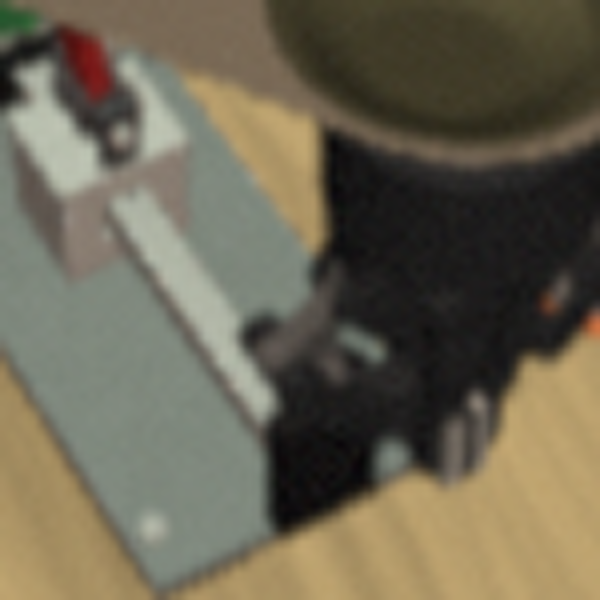

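```bash
python3 - <<'E'
from h import *
s=optics.capture("side")
for z in (136,150,160,170): print(onz(s,291,250.1,z))
E
```

```text
[ 549.74 -224.42  136.  ]
[ 545.26 -232.21  150.  ]
[ 542.06 -237.77  160.  ]
[ 538.86 -243.33  170.  ]
```

Request:
play_rows --pt "0 0 -25 0 0 0 -1" --pt "0 0 -25 0 0 0 -1" --pt "0 0 -25 0 0 0 -1" --pt "0 0 -12 0 0 0 -1" --pt "0 0 0 0 0 0 -1"

```text
time_s: 5.67
eef_pos: [543.3, -228.1, 47.8]
ee_rot: [0.004, 0.667, 0.745, 0.0]
force: [0.2, 0.8, 0.3]
grip_width: -0.0
```

The camera rays put the fingertips about 25 to 30 mm above the reported TCP, so the fingers passed over the handle without touching it. I'll lower by that amount and approach again.

Request:
play_rows --pt "0 10 -8 0 0 0 -1" --pt "0 10 -8 0 0 0 -1" --pt "0 10 -4 0 0 0 -1" --pt "0 8 0 0 0 0 -1" --pt "0 4 0 0 0 0 -1"

```text
time_s: 6.08
eef_pos: [544.2, -180.4, 28.2]
ee_rot: [0.005, 0.666, 0.746, 0.001]
force: [0.2, 0.8, 0.3]
grip_width: -0.006
```

Request:
play_rows --pt "0 3 0 0 0 0 -1" --pt "0 3 0 0 0 0 -1" --pt "0 2 0 0 0 0 -1" --pt "0 2 0 0 0 0 -1" --pt "0 2 0 0 0 0 -1"

```text
time_s: 6.5
eef_pos: [545.0, -169.0, 29.9]
ee_rot: [0.008, 0.665, 0.746, -0.001]
force: [-2.0, -9.6, -4.3]
grip_width: 0.003
```

Request:
play_rows --pt "-1 4 -1 0 0 0 -1" --pt "-1 5 -1 0 0 0 -1" --pt "-0.5 5 -0.5 0 0 0 -1" --pt "-0.5 5 -0.5 0 0 0 -1" --pt "-0.5 4 -0.5 0 0 0 -1"

```text
time_s: 6.92
eef_pos: [544.2, -157.7, 30.2]
ee_rot: [0.019, 0.667, 0.745, -0.005]
force: [-0.3, -11.0, -0.8]
grip_width: 0.001
```

```bash
cat > m.py <<'E'
from h import *
t=optics.capture("top"); st=sense(); print(st["time_s"],st["eef_pos"],st["ee_rot"],st["force"])
cv2.imwrite("pics/last.png",crop(t,160,175,80,65,8))
c,sn=np.cos(.107),np.sin(.107)
def J(p): d=np.array([p[0]-516.1,p[1]-67.1]); return np.array([c*d[0]+sn*d[1],-sn*d[0]+c*d[1]])
hsv=cv2.cvtColor(t["img"],cv2.COLOR_BGR2HSV)
g=cv2.inRange(hsv,(40,80,40),(85,255,255)); g[:,:165]=0; g[:,260:]=0
cn=max(cv2.findContours(g,0,1)[0],key=cv2.contourArea); r=cv2.minAreaRect(cn)
print("module jig",J(onz(t,*r[0],52)),"rect",r)
k=(t["img"].max(2)<45).astype(np.uint8); k[:, :165]=0;k[:,245:]=0;k[:195]=0;k[225:]=0
n,_,q,ce=cv2.connectedComponentsWithStats(k)
for i in range(1,n):
    if q[i,4]>8: print("dark",q[i],J(onz(t,*ce[i],56)))
E
python3 m.py
```

```text
6.9667 [ 544.16 -157.35   30.14] [ 0.02  0.67  0.75 -0.  ] [-0.15 -9.16 -0.83]
module jig [ 0.21 70.18] rect ((201.54266357421875, 209.88414001464844), (14.466531753540039, 20.31940460205078), 83.6598129272461)
dark [217 203   3  11  19] [-1.3  11.23]
dark [181 206   3  16  24] [ -1.96 137.97]
```

Request:
play_rows --pt "-1 7 -0.5 0.012 0.008 0 -1" --pt "-1 7 -0.5 0.012 0.008 0 -1" --pt "-1 7 -0.5 0.01 0.005 0 -1" --pt "-1 7 -0.5 0.005 0.005 0 -1" --pt "-1 7 -0.5 0.005 0.005 0 -1"

```text
time_s: 7.38
eef_pos: [540.1, -133.8, 29.7]
ee_rot: [-0.0, 0.668, 0.744, -0.004]
force: [-1.8, -12.4, -1.6]
grip_width: 0.003
```

```bash
python3 m.py
```

```text
7.4333 [ 540.03 -133.01   29.73] [-0.    0.67  0.74 -0.  ] [-2.48 -8.53 -0.96]
module jig [-1.44 73.08] rect ((200.77996826171875, 210.45997619628906), (14.7078218460083, 20.36467742919922), 81.8698959350586)
dark [211 204   3  11  21] [-2.   33.39]
dark [181 206   3  16  25] [ -1.52 138.1 ]
```

Request:
play_rows --pt "-0.5 6 -0.5 0.003 0.003 0 -1" --pt "-0.5 6 -0.5 0.003 0.003 0 -1" --pt "-0.5 6 -0.5 0.003 0.003 0 -1"

```text
time_s: 7.68
eef_pos: [538.5, -122.6, 29.8]
ee_rot: [-0.003, 0.668, 0.744, -0.007]
force: [-3.8, -12.4, -0.1]
grip_width: -0.0
```

```bash
python3 m.py
```

```text
7.7333 [ 538.41 -121.89   29.74] [-0.    0.67  0.74 -0.01] [-2.57 -9.87  0.18]
module jig [-1.26 84.23] rect ((197.6199951171875, 210.8399658203125), (14.566400527954102, 20.50609588623047), 81.8698959350586)
dark [208 204   3  11  21] [-1.5  44.42]
dark [181 206   3  16  24] [ -1.96 137.97]
```

Request:
play_rows --pt "0 5.5 -0.5 0.003 0.003 0 -1" --pt "0 5.5 -0.5 0.003 0.003 0 -1"

```text
time_s: 7.9
eef_pos: [537.5, -116.0, 29.8]
ee_rot: [-0.005, 0.668, 0.744, -0.01]
force: [-7.1, -12.6, 2.1]
grip_width: 0.001
```

Request:
play_rows --pt "0 4 0 0.003 0.003 0 -1" --pt "0 4 0 0 0 0 -1"

```text
time_s: 8.07
eef_pos: [536.8, -112.4, 29.9]
ee_rot: [-0.006, 0.668, 0.744, -0.013]
force: [-1.4, -11.0, -3.7]
grip_width: 0.003
```

```bash
python3 m.py
```

```text
8.1167 [ 536.8  -111.96   29.9 ] [-0.01  0.67  0.74 -0.01] [ -2.9  -10.74  -2.7 ]
module jig [-1.57 95.37] rect ((194.47998046875, 211.35997009277344), (14.424979209899902, 20.930362701416016), 81.8698959350586)
dark [205 204   3  12  23] [-1.84 54.82]
dark [181 206   3  16  24] [ -1.96 137.97]
```

Request:
play_rows --pt "0 4 0 0.004 -0.008 0 -1" --pt "0 4 0 0.004 -0.008 0 -1"

```text
time_s: 8.28
eef_pos: [537.4, -108.5, 29.9]
ee_rot: [0.001, 0.669, 0.743, -0.007]
force: [1.3, -11.1, -4.1]
grip_width: 0.004
```

Request:
play_rows --pt "-0.2 3.5 0 0.002 -0.004 0 -1"

```text
time_s: 8.37
eef_pos: [537.6, -107.2, 30.0]
ee_rot: [0.003, 0.669, 0.743, -0.005]
force: [1.3, -11.1, -5.1]
grip_width: 0.0
```

```bash
python3 m.py
```

```text
8.4167 [ 537.55 -106.89   30.01] [ 0.    0.67  0.74 -0.01] [ 2.3  -9.37 -5.17]
module jig [ -1.11 101.33] rect ((192.77996826171875, 211.45999145507812), (14.142136573791504, 21.21320343017578), 81.8698959350586)
dark [203 205   4  11  23] [-3.26 60.2 ]
```

Request:
play_rows --pt "-0.2 3.5 0 0 0 0 -1"

```text
time_s: 8.5
eef_pos: [537.5, -105.8, 30.1]
ee_rot: [0.005, 0.669, 0.743, -0.006]
force: [-1.0, -11.4, -5.0]
grip_width: 0.0
```

Request:
play_rows --pt "-0.2 3.5 0 0 0 0 -1"

```text
time_s: 8.58
eef_pos: [537.4, -104.6, 30.1]
ee_rot: [0.006, 0.669, 0.743, -0.007]
force: [-1.6, -12.7, -3.6]
grip_width: 0.002
```

Request:
play_rows --pt "-0.2 3.5 0 0 0 0 -1"

```text
time_s: 8.67
eef_pos: [537.3, -103.7, 30.2]
ee_rot: [0.007, 0.67, 0.743, -0.009]
force: [-0.5, -16.1, -4.9]
grip_width: -0.003
```

```bash
python3 m.py
```

```text
8.7167 [ 537.27 -103.58   30.21] [ 0.01  0.67  0.74 -0.01] [ -0.21 -13.73  -5.41]
module jig [ -1.38 105.53] rect ((191.59999084472656, 211.69998168945312), (14.283557891845703, 21.354625701904297), 81.8698959350586)
dark [202 205   3  11  20] [-1.6  64.59]
```

Request:
play_rows --pt "-0.2 4.5 0 0 0 0 -1"

```text
time_s: 8.8
eef_pos: [537.2, -102.4, 30.3]
ee_rot: [0.009, 0.67, 0.743, -0.01]
force: [-1.8, -19.2, -5.7]
grip_width: -0.002
```

Request:
play_rows --pt "-0.2 4.5 0 0 0 0 -1"

```text
time_s: 8.88
eef_pos: [537.1, -101.6, 30.4]
ee_rot: [0.012, 0.67, 0.742, -0.012]
force: [-2.8, -22.1, -5.1]
grip_width: 0.003
```

Request:
play_rows --pt "0 -4 0 0 0 0 -1" --pt "0.5 -8 0 0 0 0 -1" --pt "2 -20 0 0 0 0 -1" --pt "3 -25 0 -0.005 0.02 0 -1" --pt "0 0 30 0 0 0 -1"

```text
time_s: 9.3
eef_pos: [540.1, -161.8, 56.7]
ee_rot: [0.002, 0.67, 0.742, -0.023]
force: [0.1, 0.4, -0.8]
grip_width: -0.001
```

Request:
play_rows --pt "-20 0 35 0 0 0 -1" --pt "-35 0 20 0 0 0 -1" --pt "-38 0 0 0 0 0 -1" --pt "-38 0 0 0 0 0 -1" --pt "-10 0 0 0 0 0 -1"

```text
time_s: 9.72
eef_pos: [398.3, -165.7, 118.2]
ee_rot: [0.007, 0.67, 0.742, -0.021]
force: [-0.0, 0.3, -0.1]
grip_width: 0.001
```

```bash
python3 m.py; python3 - <<'E'
from h import *
t=optics.capture("top"); s=optics.capture("side")
im=np.zeros((600,800,3),np.uint8); im[:330,:780]=crop(t,165,182,130,55,6)
im[335:600,:270]=crop(s,195,150,90,100,3)[:265,:270]; cv2.imwrite("pics/c7.png",im)
E
```

```text
9.7667 [ 398.58 -165.97  118.44] [ 0.01  0.67  0.74 -0.02] [0.9  0.22 0.15]
module jig [ -1.65 108.25] rect ((190.8399658203125, 211.87998962402344), (14.707822799682617, 21.21320343017578), 81.8698959350586)
dark [201 205   4  11  24] [-1.83 66.99]
```

View pics/c7.png

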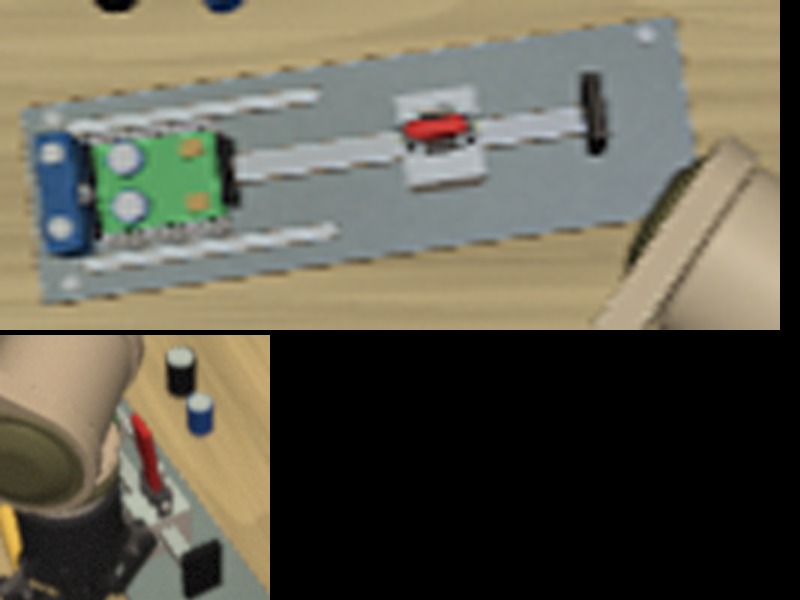

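The top crop shows the module (160,185) seated between the rod pad (228,170) and the backstop (85,190). The lever is still open at (437,127). Next is the lever.

Request:
play_rows --pt "10 33 1 0.02 -0.01 0 -1" --pt "10 33 1 0.02 -0.008 0 -1" --pt "10 33 0 0 0 0 -1" --pt "10 33 0 0 0 0 -1" --pt "8 33 0 0 0 0 -1"

```text
time_s: 10.28
eef_pos: [456.2, -0.9, 121.2]
ee_rot: [0.003, 0.674, 0.739, 0.002]
force: [0.6, -0.2, -0.5]
grip_width: -0.001
```

Request:
play_rows --pt "0 0 0 0 0 0 -1" --pt "0 0 0 0 0 0 -1"

```text
time_s: 10.45
eef_pos: [459.0, 5.0, 120.9]
ee_rot: [0.002, 0.671, 0.741, 0.003]
force: [0.0, 1.0, 0.6]
grip_width: -0.003
```

```bash
python3 m.py; python3 - <<'E'
from h import *
s=optics.capture("side"); st=sense()
cv2.imwrite("pics/c8.png",crop(s,195,150,90,80,6.5)); print((proj(s,st["eef_pos"])-[195,150])*6.5)
E
```

```text
10.5 [458.86   4.75 120.9 ] [0.   0.67 0.74 0.  ] [0.04 0.45 0.4 ]
module jig [ -1.65 108.25] rect ((190.8399658203125, 211.87997436523438), (14.7078218460083, 21.21320343017578), 81.8698959350586)
dark [201 205   4  11  24] [-1.83 66.99]
[191.1  324.46]
```

View pics/c8.png

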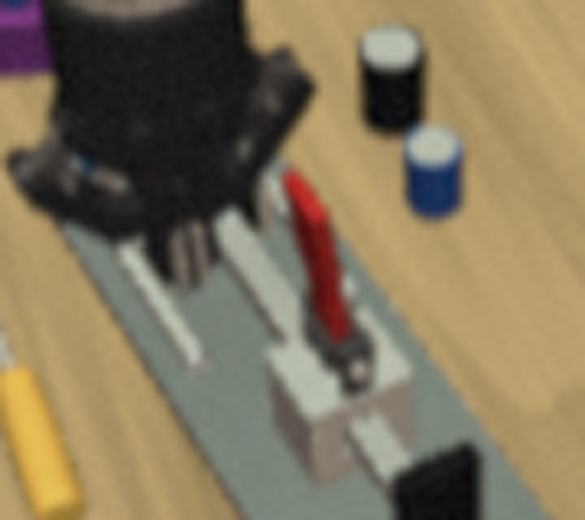

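The side crop shows the fingertips at (190,285), about 30 mm above the reported TCP, confirming the offset. The red lever at (315,260) stands clear. I'll turn the tool 90° so the knuckles stay out of the lever's swing plane.

Request:
play_rows --pt "0 -1 2 0 0 0.12 -1" --pt "0 -1 2 0 0 0.12 -1" --pt "0 -1 2 0 0 0.12 -1" --pt "0 -1 2 0 0 0.12 -1" --pt "0 0 0 0 0 0.12 -1"

```text
time_s: 10.97
eef_pos: [459.4, -5.7, 128.7]
ee_rot: [0.001, 0.416, 0.909, 0.003]
force: [-0.6, -0.2, -0.2]
grip_width: -0.0
```

Request:
play_rows --pt "0 0 0 0 0 0.12 -1" --pt "0 0 0 0 0 0.12 -1" --pt "0 0 0 0 0 0.12 -1" --pt "0 0 0 0 0 0.12 -1" --pt "0 0 0 0 0 0.12 -1"

```text
time_s: 11.38
eef_pos: [460.4, -12.7, 128.7]
ee_rot: [0.0, 0.119, 0.993, 0.003]
force: [0.2, -0.0, -0.3]
grip_width: -0.004
```

Request:
play_rows --pt "0 0 0 0 0 0.12 -1" --pt "0 0 0 0 0 0.12 -1" --pt "0 0 0 0 0 0.12 -1" --pt "0 0 0 0 0 0 -1"

```text
time_s: 11.72
eef_pos: [460.9, -18.1, 128.6]
ee_rot: [-0.0, -0.069, 0.998, 0.003]
force: [-0.1, 0.5, 0.0]
grip_width: 0.002
```

Request:
play_rows --pt "6 10 0 0 0 -0.03 -1" --pt "7 8 0 0 0 0 -1" --pt "8 3 0 0 0 0 -1" --pt "4 0 0 0 0 0 -1" --pt "0 0 0 0 0 0 -1"

```text
time_s: 12.13
eef_pos: [488.3, 0.3, 128.5]
ee_rot: [-0.0, -0.045, 0.999, 0.003]
force: [-0.4, -0.5, -1.1]
grip_width: -0.001
```

Request:
play_rows --pt "3 0 0 0 0 0 -1" --pt "3 0 0 0 0 0 -1" --pt "3 0 0 0 0 0 -1"

```text
time_s: 12.38
eef_pos: [497.8, -0.3, 128.2]
ee_rot: [-0.001, -0.044, 0.999, 0.003]
force: [-0.7, 0.4, 0.5]
grip_width: 0.002
```

Request:
play_rows --pt "3 3 0 0 0 0 -1" --pt "4 2 0 0 0 0 -1" --pt "4 1 0 0 0 0 -1"

```text
time_s: 12.63
eef_pos: [509.3, 5.6, 128.2]
ee_rot: [-0.001, -0.044, 0.999, 0.002]
force: [-1.3, -0.9, 0.8]
grip_width: 0.005
```

Request:
play_rows --pt "5 0.5 0 0 0 0 -1" --pt "5 0.5 0 0 0 0 -1" --pt "5 0.5 0 0 0 0 -1"

```text
time_s: 12.88
eef_pos: [524.6, 7.4, 127.7]
ee_rot: [-0.003, -0.044, 0.999, 0.002]
force: [-3.8, -0.3, -1.6]
grip_width: -0.0
```

Request:
play_rows --pt "6 0.6 0 0 0 0 -1" --pt "6 0.6 -1 0 0 0 -1" --pt "6 0.6 -2 0 0 0 -1" --pt "6 0.6 -3 0 0 0 -1"

```text
time_s: 13.22
eef_pos: [549.4, 10.3, 120.6]
ee_rot: [-0.005, -0.044, 0.999, 0.003]
force: [-4.1, 0.2, 1.4]
grip_width: 0.003
```

Request:
play_rows --pt "5 0.5 -3.5 0 0 0 -1" --pt "5 0.5 -4.5 0 0 0 -1" --pt "5 0.5 -5 0 0 0 -1"

```text
time_s: 13.47
eef_pos: [567.7, 12.3, 107.9]
ee_rot: [-0.003, -0.044, 0.999, 0.003]
force: [-3.4, -0.0, 2.6]
grip_width: 0.003
```

Request:
play_rows --pt "4.5 0.4 -5 0 0 0 -1" --pt "4 0.4 -6 0 0 0 -1"

```text
time_s: 13.63
eef_pos: [578.1, 13.4, 96.4]
ee_rot: [-0.002, -0.044, 0.999, 0.003]
force: [-0.7, 0.3, 3.9]
grip_width: 0.001
```

Request:
play_rows --pt "2 0.2 -6 0 0 0 -1" --pt "1.5 0.2 -6 0 0 0 -1" --pt "1 0.1 -6 0 0 0 -1"

```text
time_s: 13.88
eef_pos: [585.2, 13.9, 76.6]
ee_rot: [0.0, -0.044, 0.999, 0.003]
force: [1.1, -0.5, 1.0]
grip_width: -0.0
```

Request:
play_rows --pt "0 0 -4 0 0 0 -1" --pt "0 0 -3 0 0 0 -1"

```text
time_s: 14.05
eef_pos: [584.7, 13.9, 67.3]
ee_rot: [-0.001, -0.044, 0.999, 0.003]
force: [0.7, -0.0, 0.4]
grip_width: 0.002
```

Request:
play_rows --pt "0 0 30 0 0 0 -1" --pt "0 0 35 0 0 0 -1" --pt "0 0 35 0 0 0 -1" --pt "-30 0 20 0 0 0 -1" --pt "-38 -10 0 0 0 0 -1"

```text
time_s: 14.47
eef_pos: [515.1, 4.2, 185.8]
ee_rot: [-0.005, -0.044, 0.999, 0.004]
force: [0.4, -0.6, 0.5]
grip_width: -0.001
```

Request:
play_rows --pt "-38 -10 0 0 0 0 -1" --pt "-38 -12 0 0 0 0 -1" --pt "-38 -12 0 0 0 0 -1" --pt "-30 -25 0 0 0 0 -1" --pt "0 -30 0 0 0 0 -1"

```text
time_s: 14.88
eef_pos: [359.8, -82.6, 185.1]
ee_rot: [-0.004, -0.048, 0.999, 0.003]
force: [0.9, 0.0, 0.0]
grip_width: -0.002
```

Request:
play_rows --pt "0 -35 0 0 0 0 -1" --pt "0 -35 0 0 0 0 -1" --pt "0 -35 0 0 0 0 -1" --pt "0 0 0 0 0 0 -1"

```text
time_s: 15.22
eef_pos: [356.3, -194.9, 185.5]
ee_rot: [-0.003, -0.046, 0.999, 0.002]
force: [0.8, 1.2, -1.0]
grip_width: -0.002
```

```bash
python3 m.py; python3 - <<'E'
from h import *
t=optics.capture("top"); s=optics.capture("side")
im=np.zeros((600,800,3),np.uint8); im[:280,:800]=crop(t,140,155,160,80,5)[:280]
im[285:600,:420]=crop(s,180,140,120,90,3.5)[:315,:420]; cv2.imwrite("pics/c9.png",im)
E
```

```text
15.2667 [ 356.16 -192.71  185.3 ] [-0.   -0.05  1.    0.  ] [0.32 0.61 0.1 ]
module jig [ -1.65 108.25] rect ((190.8399658203125, 211.87997436523438), (14.7078218460083, 21.21320343017578), 81.8698959350586)
dark [201 205   4  11  24] [-1.83 66.99]
```

View pics/c9.png

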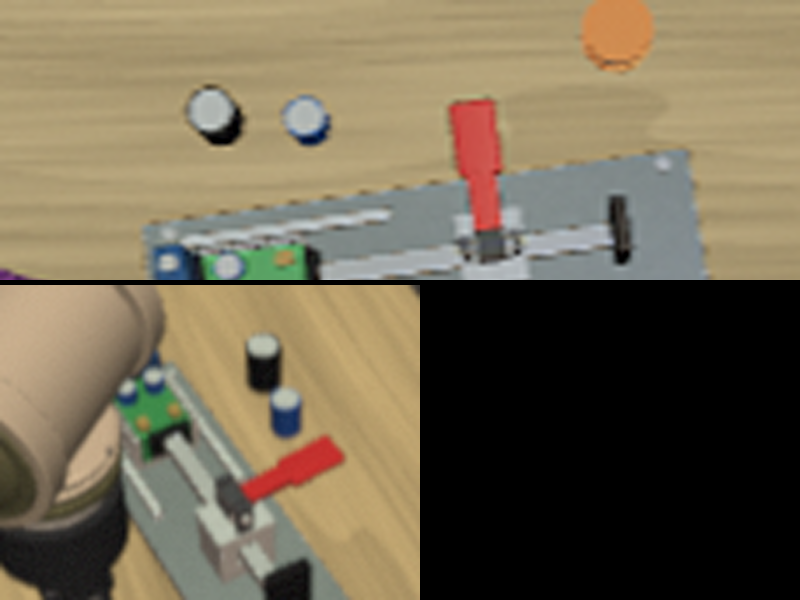

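The crop shows the lever swung over to jig +x and nearly level, with its tip at top-crop (473,100) and side-crop (338,447). The module and rod haven't moved. I'll check the tip height numerically, then hand in.

```bash
python3 - <<'E'
from h import *
t=optics.capture("top"); s=optics.capture("side")
p,e=two(t,fromcrop(473,101,140,155,5),s,fromcrop(335,162,180,140,3.5)); print("tip",p,e)
d=p-[522.5,7.5,84]; print("tilt",np.arctan2(np.hypot(*d[:2]),d[2]),np.linalg.norm(d))
q=onz(t,*fromcrop(473,101,140,155,5),96); print(q, np.hypot(*(q[:2]-[522.5,7.5])))
E
```

```text
tip [621.33  18.13  91.46] 2.925928829204185
tilt 1.4958437504138173 99.67914614773129
[621.88  17.61  96.  ] 99.89326567627164
```

The tip measures a tilt of about 1.5 rad, against 1.45 when shut, so the lever is shut.

```bash
python3 -c "
from rig import ctrl; print(ctrl.finish_job())"
```

```text
the job is handed in; nothing more can be done
None
```

The module is clamped: the rod pad holds it against the sprung backstop and the red cam lever is shut. I handed the job in at about 15 s of the 61 s, with the arm clear of everything.

- **Pressure:** the push peaked at about 22 N on the handle, against about 11 N while it was sliding freely. That puts 10 to 11 N on the module at the peak, somewhat over the 8 N asked but under the 16 N limit. I released the handle without trimming it. The rod holds about 9 N at most, so I expect 8 to 9 N remains; I could not measure that directly.
- **Lever:** the force fell to zero near the end of the swing, as it does when the lever snaps. The two cameras put the tip at a tilt of about 1.50 rad, against 1.45 when shut; the views disagreed by about 3 mm.
- **Module and rod:** neither had moved in the pictures before and after locking. The module looked flat between its lips. I saw no sign that any bystander was moved, though I checked only those in the last pictures.
- **What disagreed:** the fingertips were about 30 mm higher than the reported tool position. On the first approach they passed over the handle without touching it, and I corrected for this afterwards.

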